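# Open the chick brooder's gate and hold it wide

### The job

Open the chick brooder's gate so that a colleague can draw out the feed tray: first squeeze the safety catch on the fixed front wall until its bolt is fully back (it stays back), then squeeze the spring catch on top of the gate and, keeping it squeezed, swing the gate smoothly outwards, past its half-open detent, until it stands wide, square to the front wall or a little beyond. The job finishes while you are holding: do not let go, keep the gate wide against its closing spring by its squeezed catch. Leave the beaker, tub and jar where they stand.

Things in the scene. Friction and masses are not known exactly. Their poses are not given: they have to be found in the camera images.
- brooder: chick brooder: open-topped plywood box, fixed, walls 200 mm high, 12 mm thick. Origin: at bench height on the front wall's outer plane, mid gate opening. x points into the box, y along the front wall towards the gate's hinge, z up. Wall y = -270 to 200, box 320 deep, gate opening y = -85 to 96 mm. The detent's steel roller housing on the wall top at y = 120 to 185 is 218 mm high
- safety_grip (a point): squeeze point of the safety catch on the fixed wall's top edge, brooder (9,-148,232) mm. Two upright white tabs, 22 mm wide in x, 10 thick in y, from 203 mm (base plate) to 252 mm above the bench. Fixed tab at -y, moving tab at +y (nearer the gate). Squeeze along y: over the tabs 44 mm at rest, 32 squeezed. The point is midway between the outer faces once squeezed; axes as the brooder's
- spring_grip (a point): squeeze point of the spring catch on the gate's top edge near its free end; it moves with the gate. Shut, it lies (9,-116,0) mm from point hinge_axis along brooder axes. Tabs and heights as the safety catch's, 56 mm clear of it; fixed tab on the hinge side, moving tab towards the free end. Squeeze along the gate's width (own y, to the hinge). Point: midway between outer faces once squeezed
- hinge_axis (a point): point on the gate's vertical hinge axis, 232 mm above the bench, at brooder (0, +90, 232) mm
- safety_catch (a joint): travel of the safety catch's moving tab and bolt (m): 0 = bolt out across the gate's face, 0.012 = fully squeezed; bolt clear of the gate above 0.008. Friction (4 N) keeps it where it is left. Starts at 0 to 0.003
- spring_catch (a joint): travel of the spring catch's moving tab and bolt (m): 0 = bolt out in its keeper on the wall, 0.012 = fully squeezed; clear of the keeper above 0.008. A spring (5 N at rest, 9 N squeezed) pushes it out again, so it must stay squeezed while the gate leaves the wall
- gate (a joint): gate angle (rad): 0 shut, grows swinging out of the box's front, clockwise from above; stop at 1.92. Gate 160 mm wide, 18 thick, 14 to 200 mm above the bench. A closing spring (0.10 N m shut, 0.25 wide) always acts. A detent hump spans 0.74 to 1.26 rad; let go past it, the gate rests on it near 1.2. At the spring catch about 2 N hold it wide, up to 7 N cross the hump
- beaker_mid (a point): centre (47 mm up) of a metal beaker on the bench right of the brooder, 72 mm across, 95 mm high; leave alone
- jar_mid (a point): centre (55 mm up) of a glass jar with a steel cap on the bench to the left, 70 mm across, 110 mm high; leave alone
- tub_mid (a point): centre (26 mm up) of a lidded white plastic tub on the bench right of the brooder, 74 mm across, 52 mm high; leave alone

How it is judged:
By the outcome, as a careful person would: the job done as asked, in the order asked, and still so for the second after the job is handed in, while the arm keeps its last pose, push and grip.
It also fails if it takes over 45 s, if anything falls off the work surface, if the arm or the gripper's body presses on something with over 40 N, if the wrist force passes 120 N, or if a joint passes its speed limit or range.

### The arm

A 6-joint arm with a two-finger parallel gripper is mounted at the origin on the work surface. World frame = base frame: x ahead of the robot, y to its left, z up, the work surface at z = 0. Lengths are in m, angles in rad, forces in N, time in s.
With the tool pointing down it reaches from about 0.325 to 0.85 m from the base axis. Payload 4.4 kg.
Tool frame: the origin (TCP) lies midway between the tips of the shut fingers; the grasp point (between the pads) lies ctrl.pinch_z behind it (ctrl.pinch_z is the distance from the TCP to the grasp point, in m); z points along the fingers, y is the line along which they close (so a half turn about z gives the same grasp; the last joint's range is limited). The gripper opens to 94 mm and grips with 3 to 60 N. Pads are 16 mm wide; open, the fingers measure 119 mm over their backs; the gripper's body (75 mm by 177 mm) begins 78 mm behind the grasp point.
Start: joints at [-1.5, 0.207, 1.542, -0, 1.393, -0.15], TCP at [0.126, -0.561, 0.205] pointing down, gripper open.
Joint ranges: [-2.73, 2.73], [-0.86, 2.22], [0.23, 2.46], [-1.11, 4.25], [0.08, 2.63], [-2.82, 2.82]. Speed limits (rad/s): [2.79, 2.79, 3.14, 3.14, 3.14, 3.14].

### API

Orientations are given as a rotation vector (axis times angle).
In Python, from plant import ctrl gives the robot as it stands. The module is installed in compiled form; this text tells all that it offers. Calls block until the motion is done:
- ctrl.move_pose(position, orientation): joint-space move of the TCP to a pose.
- ctrl.move_linear(position, feed=0.15, rot=None, contact_N=None): straight line of the TCP; rot=None keeps the orientation; feed is the mean speed in m/s. With contact_N (N) it stops when the force on the tool has changed by that much, and returns True; else False.
- ctrl.move_j(angles): joint-space move.
- ctrl.move_gripper(opening, squeeze=None): opening from 0.0 (shut) to 1.0 (fully open); squeeze is the grip in N (None keeps the last); returns when the fingers have stopped.
- ctrl.hold(seconds).
- ctrl.inverse_kinematics(position, orientation): joint angles nearest the present ones, or None.
- ctrl.state(): the state.
- ctrl.read_camera(name): name is "side" or "top"; returns a dict with "color" (420x560x3 uint8, red, green, blue), "depth" (420x560 float32, m along the optical axis (not along the pixel's ray), 0 where there is no reading), "mtx" (3x3 intrinsics, pixels), "dist" ([k1, k2, p1, p2, k3] as OpenCV has them; the pictures are not rectified), "rvec" (rotation vector, rad) and "tvec" (3), from world to camera coordinates, as OpenCV has them. Camera axes: x right, y down, z forward; pixel columns grow to the right and rows downward; lengths in m; the calibration is good to about 2 mm. A picture is of the moment at which its call begins.
A pose or a line that the arm cannot do raises ctrl.PlanningError and nothing moves.
- ctrl.sign_off(): hands the job in; it is judged then, once.
Trained networks look in a picture, given as the dict that the camera call returned (one of the last four; its "shot" number tells which), for a name from the list of things; names that differ only in an ending like _2 or _b are one class to them, and where a whole thing is asked for, a point or a joint stands for the part that bears it (a point fixed in the world has none). Each returns a list of dicts, best first, with "p" (0 to 1); they miss things now and then, are a little off and sometimes report something else, mostly with a low value. They report only what shows in the picture. A call takes as long as a camera call.
- ctrl.outline_of(picture, query): "pixels" (420x560 bool, what is visible of it) and "rect" ([left, top, width, height] in pixels, round what is visible of it).
The state is a dict: "time_s": time; "qpos": joint angles; "joint_velocities": joint speeds; "joint_efforts": joint torques, N m; "ee_pos": TCP position; "tool_rot": TCP orientation; "contact_force": force on the tool from outside, world axes, zero at the start; "ft_torque": the same for the moment, N m; "grip_width": opening from 0.0 (shut) to 1.0 (fully open); "finger_force": force on a finger pad.
Only numpy, scipy, OpenCV 4.12 (cv2) and the standard library are available. Lean on these libraries where they do the work, as an engineer would, in place of code of your own. Each camera call takes 0.05 s, during which the arm holds its last target. There are 200 camera calls.

## Working session

There is one attempt and no reset: what is moved stays moved. The work goes in short steps, each a Python script; the robot and the scene stay as the last script left them, time stands still between calls to the robot, and variables do not carry over. Pictures are saved under pics/ and viewed, at most 10 in all, crops included, and the job is handed in when it is done.

```bash
mkdir -p pics; ls
python3 - <<'E'
from plant import ctrl
import cv2,numpy as np
print(ctrl.pinch_z, ctrl.state())
for n in("top","side"):
    p=ctrl.read_camera(n); cv2.imwrite(f"pics/{n}0.png",p["color"][...,::-1]); print(n,p["mtx"],p["dist"],p["rvec"],p["tvec"])
    np.savez(f"{n}0.npz",**{k:p[k] for k in("color","depth","mtx","dist","rvec","tvec")})
    for q in("brooder","safety_catch","spring_catch","gate","beaker_mid","tub_mid","jar_mid"):
        print(q,[(round(d["p"],2),d["rect"],int(d["pixels"].sum())) for d in ctrl.outline_of(p,q)][:3])
E
```

```text
pics
0.0188 {'time_s': 0.0, 'qpos': array([-1.50049381e+00,  2.07390197e-01,  1.54296213e+00, -1.06867145e-05,
        1.39348857e+00, -1.50504247e-01]), 'joint_velocities': array([-0.00026546, -0.00173042, -0.00165176,  0.0004674 , -0.00031891,
       -0.00227753]), 'joint_efforts': array([-1.86687030e-03, -3.70884705e+01, -2.81413043e+01,  6.95796590e-02,
        3.63318587e-02, -1.83162933e-04]), 'ee_pos': array([ 0.12586005, -0.56022431,  0.20430386]), 'tool_rot': array([-3.12023229e+00, -3.45893672e-01, -1.24983549e-04]), 'contact_force': array([ 0.45709417, -0.22830016,  0.03394324]), 'ft_torque': array([-0.02059175, -0.04204061, -0.03123381]), 'finger_force': 0.0, 'grip_width': 1.0000298373666334}
top [[489.15263303   0.         272.11940548]
 [  0.         489.15263303 210.54250325]
 [  0.           0.           1.        ]] [-0.11379787  0.          0.          0.          0.        ] [ 2.22258854 -2.16869415  0.01862123] [0.00847662 0.51366537 1.53019698]
brooder [(0.95, [223.2, 45.4, 185.1, 141.1], 19860)]
safety_catch [(0.44, [333.9, 167.1, 11.6, 9.3], 62)]
spring_catch [
[... 173 characters left out ...]
 461)]
tub_mid [(0.76, [426.4, 191.6, 24.8, 26.4], 480)]
jar_mid [(0.87, [107.6, 218.4, 30.5, 21.1], 576)]
side [[452.02938176   0.         282.25528507]
 [  0.         452.02938176 214.19788802]
 [  0.           0.           1.        ]] [-0.08651027  0.          0.          0.          0.        ] [ 1.00261739 -2.27429007  1.24614862] [0.33564946 0.36220152 1.30596166]
brooder [(0.55, [171.7, 146.5, 150.5, 110.3], 11237)]
safety_catch [(0.4, [291.6, 168.1, 2.0, 20.5], 79)]
spring_catch [(0.53, [236.3, 173.0, 43.9, 65.7], 1497)]
gate [(0.94, [239.0, 173.2, 41.6, 67.7], 1441)]
beaker_mid []
tub_mid []
jar_mid [(0.97, [152.9, 304.4, 29.3, 41.5], 962), (0.36, [233.1, 173.8, 48.6, 67.0], 1775)]
```

Run:
```python
import cv2,numpy as np
t=cv2.imread("pics/top0.png");s=cv2.imread("pics/side0.png")
a=cv2.resize(t[30:280,90:470],(800,526),interpolation=cv2.INTER_CUBIC)
b=cv2.resize(s[110:270,150:360],(780,594),interpolation=cv2.INTER_CUBIC)
cv2.imwrite("pics/a.png",a);cv2.imwrite("pics/b.png",b)
```

```text
(no output)
```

View pics/a.png

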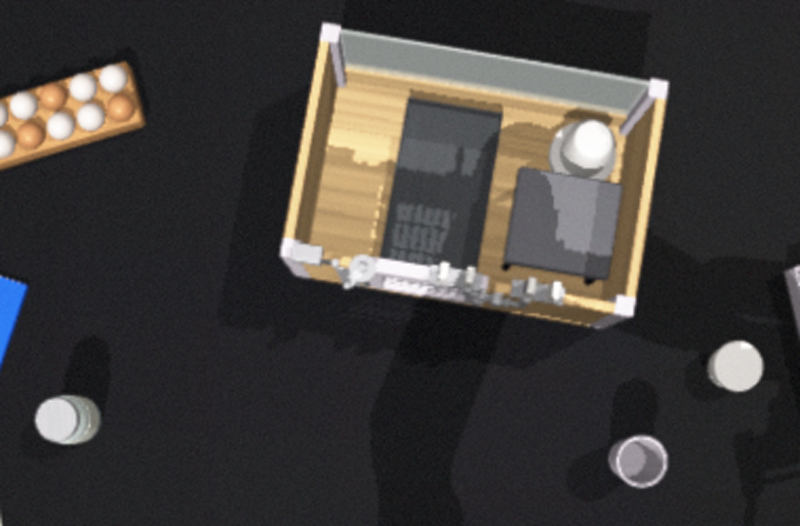

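View pics/b.png

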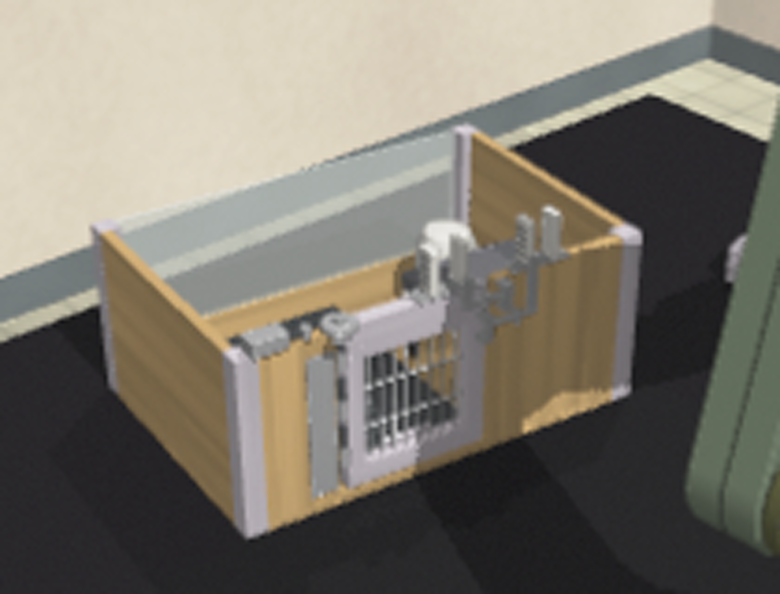

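The top view (crop a) shows the spring-catch tabs at about (443,270) and (470,275), and the safety tabs at about (532,288) and (557,292). The jar is at the left; the beaker and tub are at the right. Crop b confirms the two catches at about (440,265) and (540,235), and that the gate is shut. Next I'll fit the pose from depth.

```bash
cat > h.py <<'E'
import numpy as np,cv2
def cloud(p):
    h,w=p["depth"].shape; u,v=np.meshgrid(np.arange(w),np.arange(h))
    n=cv2.undistortPoints(np.stack([u,v],-1).reshape(-1,1,2).astype(float),p["mtx"],p["dist"])[:,0]
    d=p["depth"].reshape(-1).astype(float); R=cv2.Rodrigues(p["rvec"])[0]
    P=(np.c_[n*d[:,None],d]-p["tvec"].reshape(1,3))@R
    P[d<=0]=np.nan
    return P.reshape(h,w,3)
E
python3 - <<'E'
from h import *
p=np.load("top0.npz");P=cloud(p);Q=P.reshape(-1,3)
s=np.load("side0.npz");S=cloud(s).reshape(-1,3)
roi=lambda Q:Q[(Q[:,0]>.3)&(Q[:,0]<1.05)&(abs(Q[:,1])<.4)]
A=roi(Q);B=roi(S)
W=A[(A[:,2]>.185)&(A[:,2]<.212)]
r=cv2.minAreaRect((W[:,:2]*1000).astype(np.float32));print(len(W),r,cv2.boxPoints(r))
for n,X in(("top",A),("side",B)):
    T=X[(X[:,2]>.226)&(X[:,2]<.262)]
    print(n,len(T)); print(np.round(T[T[:,0]<.75][:90]*1000).astype(int).tolist())
import matplotlib
E
python3 - <<'E'
E
```

```text
2683 ((780.70849609375, -95.67684936523438), (472.1095886230469, 348.1956481933594), 81.6206283569336) [[ 574.06964  -303.841   ]
 [ 918.5483   -354.58246 ]
 [ 987.34735   112.487305]
 [ 642.8687    163.22876 ]]
top 161
[[658, -54, 249], [658, -56, 248], [658, -59, 249], [655, -54, 251], [655, -57, 249], [655, -59, 252], [655, -62, 249], [654, -52, 239], [652, -54, 252], [652, -56, 252], [652, -59, 252], [652, -62, 251], [653, -88, 251], [651, -52, 239], [649, -54, 254], [648, -56, 259], [650, -59, 250], [652, -87, 238], [651, -89, 250], [651, -91, 250], [650, -94, 255], [647, -51, 246], [647, -54, 251], [647, -57, 247], [647, -59, 248], [648, -86, 249], [648, -88, 251], [647, -91, 254], [647, -94, 253], [644, -51, 252], [645, -54, 248], [644, -56, 255], [645, -59, 247], [645, -86, 253], [645, -88, 252], [646, -91, 248], [644, -94, 256], [641, -51, 251], [641, -54, 253], [642, -57, 249], [642, -59, 251], [642, -86, 251], [643, -89, 249], [643, -92, 247], [643, -94, 250], [639, -51, 252], [639, -54, 252], [639, -57, 254], [639, -60, 247], [640, -86, 250], [640, -89, 251], [640, -92, 2
[... 1701 characters left out ...]
 [645, -87, 253], [644, -90, 252], [637, -163, 229], [629, -161, 233], [623, -160, 236], [619, -161, 238], [615, -163, 238], [618, -186, 229], [617, -190, 228], [617, -195, 227], [614, -198, 227], [647, -83, 249], [642, -84, 251], [637, -84, 253], [636, -88, 252], [635, -161, 227], [630, -162, 228], [623, -160, 232], [614, -156, 237], [616, -163, 234], [646, -83, 246], [641, -83, 248], [638, -85, 248], [635, -87, 249], [629, -86, 252], [630, -92, 249], [620, -162, 228], [617, -164, 229], [652, -50, 251], [650, -53, 251], [648, -56, 250], [646, -59, 250], [649, -85, 240]]Traceback (most recent call last):
  File "<stdin>", line 11, in <module>
ModuleNotFoundError: No module named 'matplotlib'
```

Run:
```python
from h import *
from scipy.optimize import least_squares
th0=np.deg2rad(-8.38)
def R(t): return np.array([[np.cos(t),-np.sin(t)],[np.sin(t),np.cos(t)]])
for n in("top","side"):
    Q=cloud(np.load(n+"0.npz")).reshape(-1,3)
    T=Q[(Q[:,2]>(.244 if n=="top" else .235))&(Q[:,2]<.262)&(Q[:,0]>.59)&(Q[:,0]<.68)&(Q[:,1]>-.22)&(Q[:,1]<-.03)]
    L=T[:,:2]@R(th0)*1000   # into brooder axes (no shift)
    o=np.argsort(L[:,1]);L=L[o];g=np.split(L,np.where(np.diff(L[:,1])>8)[0]+1)
    g=[k for k in g if len(k)>5]
    for k in g: print(n,len(k),"mid",((k.max(0)+k.min(0))/2).round(1),"mean",k.mean(0).round(1),"span",np.ptp(k,axis=0).round(1))
Q=cloud(np.load("top0.npz")).reshape(-1,3)
W=Q[(Q[:,2]>.19)&(Q[:,2]<.208)&(Q[:,0]>.5)&(Q[:,0]<1.05)&(abs(Q[:,1]+.1)<.3)]
L=W[:,:2]@R(th0)*1000
print("pctl x",np.percentile(L[:,0],[0,.5,50,99.5,100]),"y",np.percentile(L[:,1],[0,.5,2,98,99.5,100]))
# side-wall tilt check + wall centres
ylo,yhi=L[:,1].min(),L[:,1].max()
for m in(L[:,1]<ylo+14,L[:,1]>yhi-14):
    k=L[m]; print("sidewall",np.polyfit(k[:,0],k[:,1],1),k.mean(0),len(k))
k=L[(L[:,1]<ylo+100)&(L[:,1]>ylo+20)&(L[:,0]<L[:,0].min()+60)];print("front",np.polyfit(k[:,1],k[:,0],1),k.mean(0),np.percentile(k[:,0],[2,98]))
```

```text
top 33 mid [ 647.8 -102.9] mean [ 647.1 -102.5] span [21.4 10.7]
top 33 mid [648.3 -71.9] mean [647.9 -71.4] span [21.9 10.4]
top 31 mid [648.5   4.2] mean [647.8   4.5] span [20.8 10.3]
top 34 mid [648.5  38.7] mean [647.9  38.7] span [22.3  9.6]
side 23 mid [ 642.1 -101.9] mean [ 642.5 -101.5] span [29.5 10.3]
side 27 mid [641.8 -71.2] mean [641.8 -70.2] span [28.2 14.5]
side 30 mid [642.4   7.3] mean [641.5   8.7] span [23.3 12.8]
side 31 mid [641.7  40.6] mean [641.5  42. ] span [25.8 15.3]
pctl x [612.21753106 623.47165764 735.55681103 957.10575124 960.41224845] y [-216.93227423 -216.03341241 -214.63154914  253.00342315  254.05062101
  255.17985596]
sidewall [-5.08545472e-04 -2.08856258e+02] [ 794.49948004 -209.26029704] 522
sidewall [9.62637602e-04 2.46855796e+02] [796.82329005 247.62284844] 524
front [-3.08130203e-02  6.40986172e+02] [ 645.85730537 -158.08686008] [638.76360029 658.9811267 ]
```

```bash
cat >> h.py <<'E'
from scipy.spatial.transform import Rotation as Ro
TH=np.deg2rad(-8.38); C,S_=np.cos(TH),np.sin(TH); RB=np.array([[C,-S_],[S_,C]])
SAF=np.array([.6468,-.0915]); SPR=np.array([.6468,.0278]); HIN=SPR-np.array([.009,-.116])
Z=.232-.0188+.002
FLIP=1
def rot(a=0,flip=None):
    y=(flip or FLIP)*np.array([*(RB@[np.sin(a),np.cos(a)]),0]); z=np.array([0,0,-1.])
    return Ro.from_matrix(np.c_[np.cross(y,z),y,z]).as_rotvec()
def pos(l,z=Z): return np.array([*(RB@l),z])
def gate(a,z=Z,hin=HIN,spr=SPR):
    v=spr-hin; return pos(hin+np.array([[np.cos(a),np.sin(a)],[-np.sin(a),np.cos(a)]])@v,z)
E
python3 - <<'E'
from h import *
from plant import ctrl
for f in(1,-1):
    print(f)
    for p,r in[(pos(SAF,.33),rot(0,f)),(pos(SAF),rot(0,f))]+[(gate(a),rot(a,f)) for a in(0,.4,.8,1.2,1.7)]:
        q=ctrl.inverse_kinematics(p,r); print(p.round(3),None if q is None else np.round(q,2))
E
```

```text
1
[ 0.627 -0.185  0.33 ] [-0.42  0.32  1.16  0.    1.67 -1.84]
[ 0.627 -0.185  0.215] [-0.42  0.36  1.32  0.    1.46 -1.84]
[ 0.644 -0.067  0.215] [-0.24  0.35  1.34  0.    1.45 -1.66]
[ 0.599 -0.054  0.215] [-0.23  0.26  1.46 -0.    1.42 -1.26]
[ 0.563 -0.026  0.215] [-0.2   0.18  1.56 -0.    1.41 -0.82]
[0.541 0.015 0.215] [-0.13  0.13  1.61 -0.    1.4  -0.36]
[0.538 0.072 0.215] [-0.03  0.13  1.61 -0.    1.4   0.25]
-1
[ 0.627 -0.185  0.33 ] [-0.42  0.32  1.16 -0.    1.67  1.3 ]
[ 0.627 -0.185  0.215] [-0.42  0.36  1.32 -0.    1.46  1.3 ]
[ 0.644 -0.067  0.215] [-0.24  0.35  1.34 -0.    1.45  1.48]
[ 0.599 -0.054  0.215] [-0.23  0.26  1.46 -0.    1.42  1.88]
[ 0.563 -0.026  0.215] [-0.2   0.18  1.56 -0.    1.41  2.32]
[0.541 0.015 0.215] [-0.13  0.13  1.61 -0.    1.4   2.78]
[0.538 0.072 0.215] None
```

Run:
```python
from h import *
from plant import ctrl
p=ctrl.state()["ee_pos"]
ctrl.move_linear([p[0],p[1],.35],feed=.2)
ctrl.move_pose(pos(SAF,.33),rot())
ctrl.move_gripper(.66,15)
print(ctrl.move_linear(pos(SAF),feed=.1,contact_N=6))
s=ctrl.state();print(s["time_s"],s["ee_pos"],s["contact_force"])
c=ctrl.read_camera("side");cv2.imwrite("pics/c.png",cv2.resize(c["color"][110:270,180:390,::-1],(780,594),interpolation=cv2.INTER_CUBIC))
```

```text
False
5.8917 [ 0.6271587  -0.18504371  0.2163071 ] [ 0.38505877 -0.21723888 -0.65788427]
```

View pics/c.png

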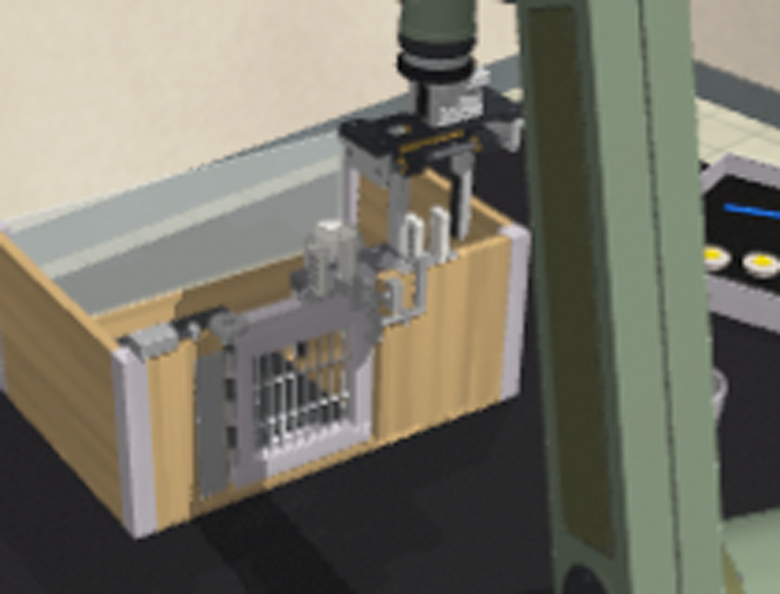

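The fingers, at (398,200) and (463,195), straddle the safety tabs at (411,238) and (440,232). I'll squeeze now.

Run:
```python
from h import *
from plant import ctrl
def show(t):
    s=ctrl.state();f=s["contact_force"];print(t,round(s["time_s"],2),"w",round(s["grip_width"]*94,1),"ff",round(s["finger_force"],1),"f_loc",(RB.T@f[:2]).round(1),f[2].round(1),(RB.T@s["ee_pos"][:2]).round(4))
for w in(.44,.40,.36,.33,.28):
    ctrl.move_gripper(w,20);show(w)
```

```text
0.44 6.47 w 41.3 ff 2.0 f_loc [0.2 3.3] 1.8 [ 0.647  -0.0905]
0.4 6.78 w 37.6 ff 2.0 f_loc [-0.   3.4] 3.5 [ 0.647  -0.0913]
0.36 7.08 w 34.4 ff 3.9 f_loc [0.5 0.6] 3.7 [ 0.647  -0.0926]
0.33 7.33 w 31.7 ff 18.5 f_loc [ 0.3 -6. ] 2.5 [ 0.647  -0.0938]
0.28 7.55 w 31.6 ff 20.0 f_loc [ 1.9 -5.4] 2.7 [ 0.6471 -0.0938]
```

```bash
sed -i 's/^SAF=.*/SAF=np.array([.6468,-.0938]); SPR=np.array([.6468,.0280]); HIN=SPR-np.array([.009,-.116])/' h.py
python3 - <<'E'
from h import *
from plant import ctrl
ctrl.move_gripper(.62,20); ctrl.move_linear(pos(SAF,.285),feed=.15)
ctrl.move_linear(pos(SPR,.285),feed=.15)
c=ctrl.read_camera("top");Q=cloud(c).reshape(-1,3)
d=ctrl.read_camera("side")
for n,c in(("top",c),("side",d)):
    Q=cloud(c).reshape(-1,3);T=Q[(Q[:,2]>.244)&(Q[:,2]<.258)&(Q[:,0]>.59)&(Q[:,0]<.68)&(Q[:,1]>-.22)&(Q[:,1]<-.14)]
    y=np.sort((T[:,:2]@RB)[:,1]*1000);print(n,len(y),[k.mean().round(1) for k in np.split(y,np.where(np.diff(y)>8)[0]+1)])
print(ctrl.move_linear(pos(SPR),feed=.1,contact_N=6))
s=ctrl.state();print(s["time_s"],s["contact_force"])
c=ctrl.read_camera("side");cv2.imwrite("pics/d.png",cv2.resize(c["color"][110:270,180:390,::-1],(780,594),interpolation=cv2.INTER_CUBIC))
E
```

```text
top 59 [np.float64(-102.8), np.float64(-82.0)]
side 29 [np.float64(-101.3), np.float64(-80.4)]
False
10.6917 [-0.11638661 -0.47207342  1.52320908]
```

View pics/d.png

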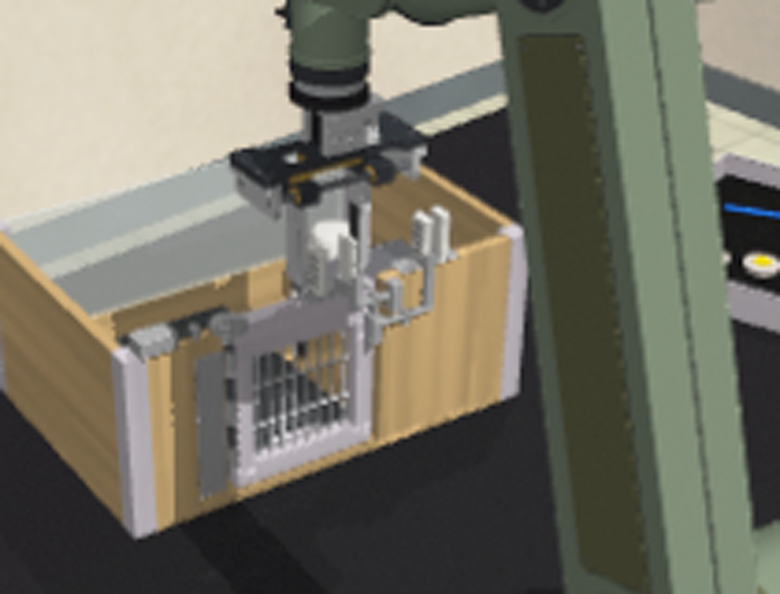

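The safety tabs are now about 21 mm apart at (420,235) and (440,230), so the bolt is fully back. The fingers, at (297,240) and (360,240), straddle the spring catch. I'll squeeze it.

```bash
cat >> h.py <<'E'
def show(ctrl,t):
    s=ctrl.state();f=s["contact_force"];print(t,round(s["time_s"],2),"w",round(s["grip_width"]*94,1),"ff",round(s["finger_force"],1),"f_loc",(RB.T@f[:2]).round(1),f[2].round(1),(RB.T@s["ee_pos"][:2]).round(4))
E
python3 - <<'E'
from h import *
from plant import ctrl
for w in(.42,.36,.25):
    ctrl.move_gripper(w,40);show(ctrl,w)
E
```

```text
0.42 11.25 w 39.4 ff 3.2 f_loc [ 1.1 -6.5] 0.4 [0.6477 0.0251]
0.36 11.58 w 34.0 ff 6.3 f_loc [-0.4 -3.3] 4.5 [0.6476 0.0275]
0.25 11.82 w 30.5 ff 40.0 f_loc [1.  1.5] 4.8 [0.6475 0.029 ]
```

```bash
sed -i 's/SPR=np.array(\[.6468,.0280\])/SPR=np.array([.6470,.0290])/' h.py
python3 - <<'E'
from h import *
from plant import ctrl
for a in(.06,.15,.3,.45):
    ctrl.move_linear(gate(a),feed=.05,rot=rot(a)); show(ctrl,a)
c=ctrl.read_camera("side");cv2.imwrite("pics/e.png",cv2.resize(c["color"][110:290,180:390,::-1],(700,600),interpolation=cv2.INTER_CUBIC))
E
```

```text
0.06 12.1 w 30.6 ff 40.0 f_loc [ 1.7 -0.9] 5.4 [0.6407 0.0287]
0.15 12.46 w 30.4 ff 40.0 f_loc [ 0.9 -1.1] 5.7 [0.6302 0.0288]
0.3 12.96 w 30.4 ff 40.0 f_loc [ 0.2 -0.8] 5.5 [0.6129 0.0312]
0.45 13.46 w 30.6 ff 40.0 f_loc [ 0.7 -1.8] 6.2 [0.5963 0.0362]
```

View pics/e.png

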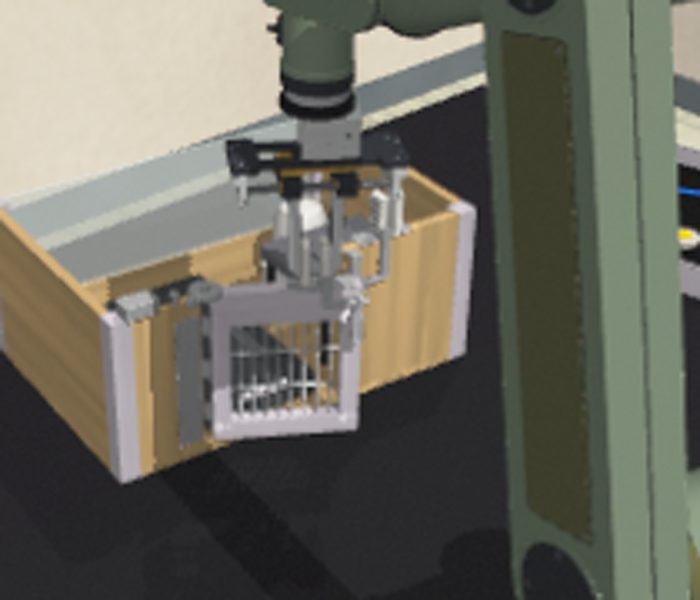

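The gate, with its free edge at (357,360), is swinging out and the gripper still holds its catch at (315,265). I'll carry on over the detent.

Run:
```python
from h import *
from plant import ctrl
for a in np.arange(.6,1.70,.15):
    ctrl.move_linear(gate(a),feed=.05,rot=rot(a)); show(ctrl,a.round(2))
ctrl.hold(.5);show(ctrl,"held")
s=ctrl.state();print(s["ee_pos"]-gate(a))
for n in("side","top"):
    c=ctrl.read_camera(n);im=c["color"][...,::-1]
    cv2.imwrite(f"pics/f{n}.png",cv2.resize(im[110:290,180:390] if n=="side" else im[90:270,220:430],(700,600),interpolation=cv2.INTER_CUBIC))
```

```text
0.6 14.01 w 30.9 ff 40.0 f_loc [ 1.3 -1.7] 5.2 [0.5804 0.0436]
0.75 14.51 w 30.6 ff 40.0 f_loc [ 0.7 -3. ] 7.0 [0.566  0.0533]
0.9 15.01 w 30.5 ff 40.0 f_loc [ 0.1 -3.5] 6.7 [0.5531 0.065 ]
1.05 15.51 w 30.6 ff 40.0 f_loc [ 0.5 -3.5] 6.7 [0.542  0.0787]
1.2 16.01 w 30.1 ff 40.1 f_loc [ 0.2 -2.4] 7.9 [0.5331 0.0941]
1.35 16.51 w 30.4 ff 40.0 f_loc [-0.3 -4.8] 8.7 [0.5268 0.1098]
1.5 17.01 w 30.5 ff 40.0 f_loc [-1.  -4.5] 7.7 [0.5228 0.1268]
1.65 17.51 w 30.7 ff 40.0 f_loc [-1.3 -4.6] 8.3 [0.5215 0.1442]
held 18.01 w 30.3 ff 40.0 f_loc [-0.3 -4.7] 8.4 [0.5215 0.1442]
[-0.00031146 -0.00102158  0.00106214]
```

View pics/fside.png

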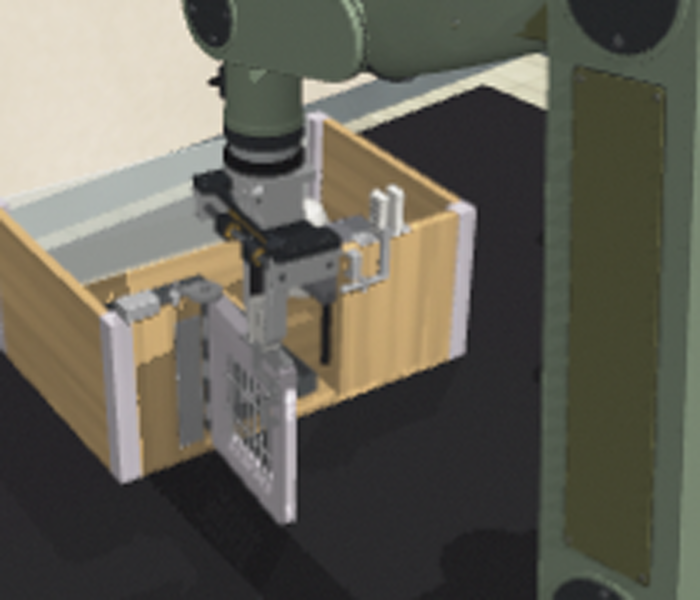

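View pics/ftop.png

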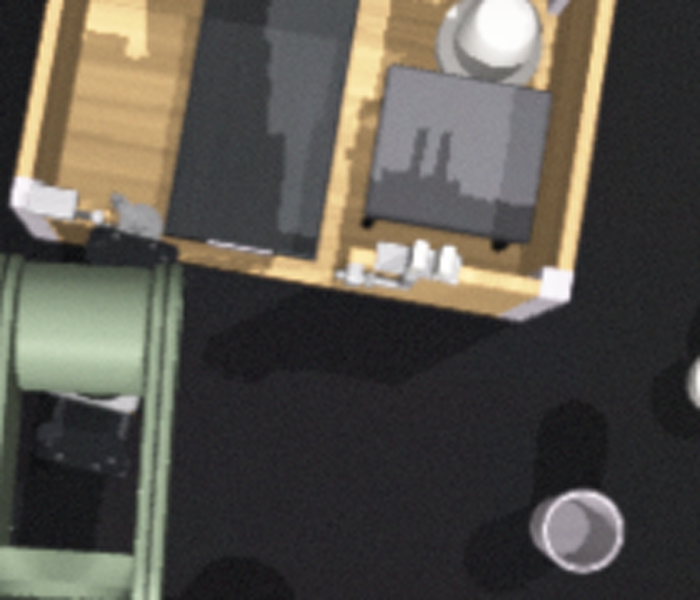

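The side view shows the gate standing out, about square, with its free edge at (290,440) and its catch held at (258,320). In the top view the opening is clear and the beaker is untouched. I'll check the angle by depth, then hand in if it is wide enough.

Run:
```python
from h import *
from plant import ctrl
c=ctrl.read_camera("side");P=cloud(c)
m=ctrl.outline_of(c,"gate");print([(d["p"],d["rect"]) for d in m])
Q=P.reshape(-1,3);L=np.c_[Q[:,:2]@RB,Q[:,2]]
k=L[(L[:,2]>.02)&(L[:,2]<.198)&(L[:,0]>.50)&(L[:,0]<.615)&(abs(L[:,1]-.145)<.04)]
for lo,hi in((.02,.198),(.15,.198),(.02,.06)):
    j=k[(k[:,2]>lo)&(k[:,2]<hi)]
    for _ in range(4):
        f=np.polyfit(j[:,0],j[:,1],1);r=j[:,1]-np.polyval(f,j[:,0]);j=j[abs(r)<max(.003,1.5*r.std())]
    print(len(j),f,"angle",np.pi/2-np.arctan(f[0]), r.std())
for n in("tub_mid","beaker_mid","jar_mid"):
    t=ctrl.read_camera("top");print(n,[(round(d["p"],2),d["rect"]) for d in ctrl.outline_of(t,n)][:2])
show(ctrl,"")
```

```text
[(0.77, [232.0, 194.3, 35.2, 70.8])]
400 [-0.08250674  0.19343933] angle 1.6531166076501205 0.0036430029777589946
119 [-0.09388013  0.20382343] angle 1.6644021039001327 0.0011389031987080612
126 [-0.09571052  0.20093107] angle 1.666216186867967 0.003629553953844639
tub_mid [(0.95, [427.7, 189.8, 23.9, 26.1]), (0.71, [223.0, 45.2, 183.5, 138.1])]
beaker_mid [(0.59, [378.6, 237.6, 28.4, 30.1]), (0.2, [224.6, 44.7, 184.0, 140.4])]
jar_mid [(0.74, [105.8, 215.8, 28.7, 22.2])]
 18.51 w 30.4 ff 40.0 f_loc [-1.6 -3.7] 8.6 [0.5215 0.1442]
```

```bash
python3 -c "
from plant import ctrl
print(ctrl.sign_off())"
```

```text
the job is handed in; nothing more can be done
None
```

I've handed the job in: the safety catch is fully back, and the gripper is holding the gate wide at about 1.65 rad, just beyond square, by its squeezed spring catch. The beaker, tub and jar stand where they were.

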